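# Slide a glass plate under the cutter bar and home against the fence

### The job

Get the amber glass plate ready for scoring: with the fingertips, push it flat along the cutting board, under the low cutter bar, until its long leading edge sits fully home and flush along the back fence; push gently, do not pick it up or let it tip, and do not let it foul the bar or its end blocks. Keep the robot off the bar, leave its cutter carriage and the other tools where they are, and finish with the robot clear of everything.

Things in the scene. Friction and masses are not known exactly. Their poses are not given: they have to be found in the camera images.
- board: white laminate glass-cutting board with a printed grid, fixed to the table. Its origin is on the table; its top is level, 18 mm above the table. Its x axis is the direction in which glass is pushed (towards the fence), y is to the left of that. The top reaches from x = -210 to +160 mm and from y = -250 to +180 mm.
- fence: aluminium back fence fixed on the board's top, 300 mm long (along y) and 16 mm high. Its origin is at the foot of the middle of its flat working face (at x = 120, y = 0, z = 18 mm on the board); axes as the board's, the face looks to -x.
- bar: aluminium cutter bar across the board, parallel to the fence; it covers 45 to 75 mm from the fence's face. Underside 12 mm above the board's top, upper side 36 mm, brass end screws 50 mm. Carried by two black end blocks (44 mm in x), free span y = -135 to +135 mm; overhangs the right (-y) block. Origin: on the board's top, mid-span, under the bar's centre line; axes as the board's.
- plate: the work: a loose plate of amber streaky glass, 130 mm (x) by 160 mm (y) by 8 mm thick, 0.33 to 0.52 kg, flat on the board before the bar. Origin at the centre of its underside; its +x side is the long leading edge. At first turned up to 0.2 rad to the board. Sliding friction about 2 to 4 N; it stays where left. When home, its trailing edge is 55 mm before the bar.
- lead_left (a point): left (+y) end of the plate's leading edge, at the underside, 65 mm ahead and 80 mm left of the plate's origin
- lead_right (a point): right (-y) end of the plate's leading edge, at the underside, 65 mm ahead and 80 mm right of the plate's origin
- cutter_head (a point): top of the red knob of the cutter carriage, which slides along the bar (friction about 2 N); parked on the bar's right-hand overhang, 82 mm above the board's top. Leave it there.
- glass_cutter: bystander: green pencil-grip glass cutter, 135 mm long, 14 mm thick, lying on the board to the right of the plate. Origin at the centre of its underside.
- pliers: bystander: running pliers with blue handles, about 160 mm long, 55 mm wide, 15 mm thick, lying on the board farther to the right. Origin at the underside near the pivot; the handles run to -x.
- oil: bystander: small white bottle of cutting oil with a blue cap, 46 mm diameter, 115 mm high, standing on the table before the board. Origin at the centre of its underside.

How it is judged:
At the end, for the whole second after the job is handed in: The plate lies flat and at rest on the board, under the bar between its end blocks, both ends of its long leading edge within 2 mm of the fence's face (x of lead_left in the frame of fence between -0.002 and 0.002 m and x of lead_right in the frame of fence between -0.002 and 0.002 m and y of plate in the frame of bar between -0.056 and 0.056 m and z of plate in the frame of board below 0.0195 m and angle between plate's own z axis and vertical below 0.015 rad and linear speed of plate below 0.005 m/s); the robot touches nothing.
It fails at once if the plate is lifted more than 5 mm off the board or tipped by more than 0.04 rad (z of plate in the frame of board above 0.023 m or angle between plate's own z axis and vertical above 0.04 rad).
It fails at once if the plate fouls the bar or an end block (more than 3 N) (contact force between plate and bar above 3 N).
It fails at once if the plate is rammed against the fence (more than 40 N) (contact force between plate and fence above 40 N).
It fails at once if the robot presses on the bar or its carriage (more than 3 N) (contact force between any of the fingers, the arm and bar above 3 N).
It fails at once if the cutter carriage is moved by more than 10 mm, or another tool or the bottle by more than 15 mm (distance of cutter_head from where it was at the start of the episode above 0.01 m or distance of any of glass_cutter, pliers, oil from where it was at the start of the episode above 0.015 m).
It also fails if it takes over 42 s, if anything falls off the work surface, if the arm or the gripper's body presses on something with over 40 N, if the wrist force passes 120 N, or if a joint passes its speed limit or range.

### The arm

A 6-joint arm with a two-finger parallel gripper is mounted at the origin on the work surface. World frame = base frame: x ahead of the robot, y to its left, z up, the work surface at z = 0. Lengths are in m, angles in rad, forces in N, time in s.
With the tool pointing down it reaches from about 0.325 to 0.85 m from the base axis. Payload 4.4 kg.
Tool frame: the origin (TCP) lies on the centre line of the jaws, within the pads' length; the fingertips stand bot.tip_reach ahead of it and the grasp point (between the pads) is the TCP (bot.tip_reach is the distance from the TCP to the fingertips, in m); z points along the fingers, y is the line along which they close (so a half turn about z gives the same grasp; the last joint's range is limited). The gripper opens to 94 mm and grips with 3 to 60 N. Pads are 16 mm wide; open, the fingers measure 119 mm over their backs; the gripper's body (75 mm by 177 mm) begins 78 mm behind the grasp point.
Start: joints at [-1.399, 0.207, 1.542, -0, 1.393, -0.15], TCP at [0.182, -0.545, 0.204] pointing down, gripper open.
Joint ranges: [-2.73, 2.73], [-0.86, 2.22], [0.23, 2.46], [-1.11, 4.25], [0.08, 2.63], [-2.82, 2.82]. Speed limits (rad/s): [2.79, 2.79, 3.14, 3.14, 3.14, 3.14].

### API

Orientations are given as a unit quaternion [w, x, y, z].
In Python, from bench import bot gives the robot as it stands. The module is installed in compiled form; this text tells all that it offers.
- The arm moves only by the tool play_rows, never from a script. Its argument "series" is text: rows parted by semicolons, each of 5 numbers parted by spaces: the shift along the tool's x, y, z in units of 25 mm (1.0 is 25 mm), then the turn about the tool's z in units of 8 degrees (1.0 is 8 degrees), then the opening, from -1 (shut) to 1 (fully open). A call has exactly 10 rows; each row is the pose to reach, as a shift and turn from the pose commanded when the call began, along the tool's axes at that moment; what a row does not reach only later rows make up. A row lasts 1/8 s, in which the tool goes at most 62.5 mm and 10.7 degrees, less where a joint would pass 70% of its speed; a pose out of reach is approached as far as the arm can. A call with a gripper value outside its range is refused whole. The fingers move at their own pace and stop on an object; "force" is the grip in N (left out, the last holds). Time passes only in rows, so rows that repeat a pose let the fingers close, or fill a call up. It gives the time, the measured TCP pose, the force, the opening and the grip force at its end, in the units of the state.
- bot.state(): the state, without advancing time (a new reading comes with each control period).
- bot.get_image(name): name is "scene" or "top" or "wrist"; returns the picture (400x640x3 uint8, blue, green, red); there is no depth.
- bot.camera_params(name): a dict with "fx", "fy", "cx", "cy" (pixels), "pose" (4x4, takes a point from camera to world coordinates). Camera axes: x right, y down, z forward; pixel columns grow to the right and rows downward; lengths in m; the calibration is good to about 2 mm. The wrist camera is an equidistant fisheye: a pixel r from the principal point sees the ray r / f radians off the axis. A picture is of the moment at which its call begins: read the wrist's pose just before it. camera_params takes no time and is no camera call; for the wrist camera it gives the pose at the moment of the call.
- bot.hand_in(): hands the job in; it is judged then, once.
The state is a dict: "clock": time; "joint_positions": joint angles; "qd": joint speeds; "joint_efforts": joint torques, N m; "eef_pos": TCP position; "orientation": TCP orientation; "contact_force": force on the tool from outside, world axes, zero at the start; "torque": the same for the moment, N m; "width": finger opening in m; "grasp_force": force on a finger pad.
Only numpy, scipy, OpenCV 4.12 (cv2) and the standard library are available. Lean on these libraries where they do the work, as an engineer would, in place of code of your own. Each camera call takes 0.05 s, during which the arm holds its last target. There are 200 camera calls.

## Working session

There is one attempt and no reset: what is moved stays moved. The work goes in short steps, Python scripts to look and compute and a tool call to move; the robot and the scene stay as the last step left them, time stands still between calls to the robot, and variables do not carry over. Pictures are saved under pics/ and viewed, at most 10 in all, crops included, and the job is handed in when it is done.

Besides the shell and the picture viewer there is one more tool, called after "Request:" as name(argument=value, ...) on one line, values as JSON. play_rows: Moves the arm, as the interface text tells. Its arguments: {"type":"object","properties":{"series":{"type":"string"},"force":{"type":"number"}},"required":["series"]}

```bash
mkdir -p pics
python3 - <<'E'
from bench import bot
import cv2
s=bot.state();print(s['clock'],s['eef_pos'],s['orientation'],bot.tip_reach,s['width'])
for n in('scene','top'):
    cv2.imwrite(f'pics/{n}0.png',bot.get_image(n));p=bot.camera_params(n);print(n,p)
E
```

```text
0.0 [ 0.18225452 -0.54450574  0.20331506] [-1.11384677e-03  9.87000979e-01  1.60710384e-01 -6.66874866e-06] 0.019 0.09415846692419239
scene {'fx': 410.2623095749348, 'fy': 410.2623095749348, 'cx': 320.57315466065677, 'cy': 199.66981837978383, 'pose': array([[ 0.87233055,  0.30469392, -0.38236242,  0.93710425],
       [ 0.48891293, -0.54665123,  0.67980628, -0.62599572],
       [-0.00188605, -0.77995772, -0.62582937,  0.60400805],
       [ 0.        ,  0.        ,  0.        ,  1.        ]])}
top {'fx': 365.0186495296025, 'fy': 365.0186495296025, 'cx': 322.3622669834055, 'cy': 204.25535023686857, 'pose': array([[-0.02461993, -0.98336422,  0.17996851,  0.50102097],
       [-0.99954135,  0.02738942,  0.01291965, -0.06772331],
       [-0.01763396, -0.17956789, -0.98358752,  0.74002027],
       [ 0.        ,  0.        ,  0.        ,  1.        ]])}
```

View pics/top0.png

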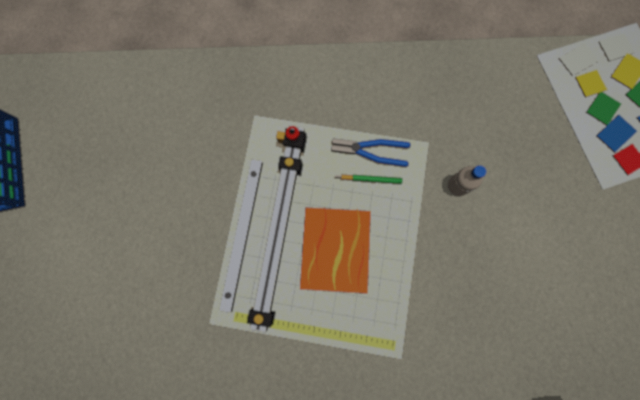

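View pics/scene0.png

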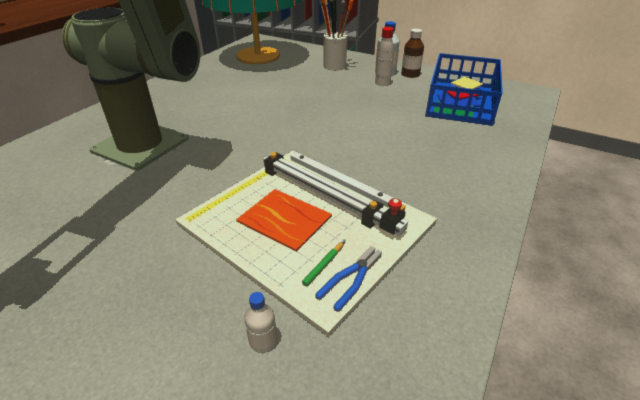

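The top view shows the amber plate around (302–370, 208–294) and the fence at the left, from (256,160) to (230,310). The bar's end blocks are at (290,162) and (260,318), and board +x points left in the image. The carriage and tools are at the top, well away from the plate's path.

```bash
cat > h.py <<'E'
import numpy as np, cv2
from bench import bot
def cast(n,px,z):
    p=bot.camera_params(n);T=p['pose'];px=np.atleast_2d(px).astype(float)
    d=np.c_[(px[:,0]-p['cx'])/p['fx'],(px[:,1]-p['cy'])/p['fy'],np.ones(len(px))]@T[:3,:3].T
    return T[:3,3]+d*((z-T[2,3])/d[:,2])[:,None]
def quad(mask):
    c=max(cv2.findContours(mask,cv2.RETR_EXTERNAL,cv2.CHAIN_APPROX_NONE)[0],key=cv2.contourArea)
    h=cv2.convexHull(c)
    q=cv2.approxPolyN(h,4).reshape(-1,2).astype(float)
    pts=c.reshape(-1,2).astype(float); L=[]
    for a,b in zip(q,np.roll(q,-1,0)):
        u=(b-a)/np.linalg.norm(b-a);t=(pts-a)@u;d=(pts-a)@[-u[1],u[0]]
        s=pts[(abs(d)<3)&(t>6)&(t<np.linalg.norm(b-a)-6)]
        vx,vy,x,y=cv2.fitLine(s.astype(np.float32),cv2.DIST_HUBER,0,.01,.01).ravel()
        L.append(np.cross([x,y,1],[x+vx,y+vy,1]))
    P=[np.cross(L[i-1],L[i]) for i in range(4)]
    return np.array([p[:2]/p[2] for p in P])
def amber(im):
    h=cv2.cvtColor(im,cv2.COLOR_BGR2HSV)
    return cv2.morphologyEx(cv2.inRange(h,(3,150,100),(30,255,255)),cv2.MORPH_OPEN,np.ones((5,5)))
E
python3 - <<'E'
from h import *
np.set_printoptions(precision=4,suppress=True)
im=bot.get_image('top');h=cv2.cvtColor(im,cv2.COLOR_BGR2HSV)
q=quad(amber(im));print(q);Q=cast('top',q,.026);print(Q,np.linalg.norm(Q-np.roll(Q,-1,0),axis=1))
w=cv2.inRange(im,(130,150,150),(255,255,255));w[:,:205]=0;w[:,440:]=0
w=cv2.morphologyEx(w,cv2.MORPH_CLOSE,np.ones((15,15)))
b=quad(w);print(b);B=cast('top',b,.018);print(B,np.linalg.norm(B-np.roll(B,-1,0),axis=1))
c=im[100:370,200:440];cv2.imwrite('pics/c.png',cv2.resize(c,None,fx=2.2,fy=2.2,interpolation=cv2.INTER_CUBIC))
E
```

```text
[[368.7089 211.6737]
 [365.7354 291.6797]
 [300.6025 287.5749]
 [306.247  208.5303]]
[[ 0.6142 -0.1496  0.026 ]
 [ 0.4604 -0.1366  0.026 ]
 [ 0.471  -0.0128  0.026 ]
 [ 0.6239 -0.0261  0.026 ]] [0.1543 0.1243 0.1535 0.1238]
[[426.8533 143.2682]
 [399.9619 356.7641]
 [210.5244 322.1067]
 [254.952  116.5673]]
[[ 0.755  -0.2769  0.018 ]
 [ 0.3405 -0.1956  0.018 ]
 [ 0.4104  0.1608  0.018 ]
 [ 0.8252  0.0794  0.018 ]] [0.4224 0.3632 0.4226 0.3632]
```

View pics/c.png

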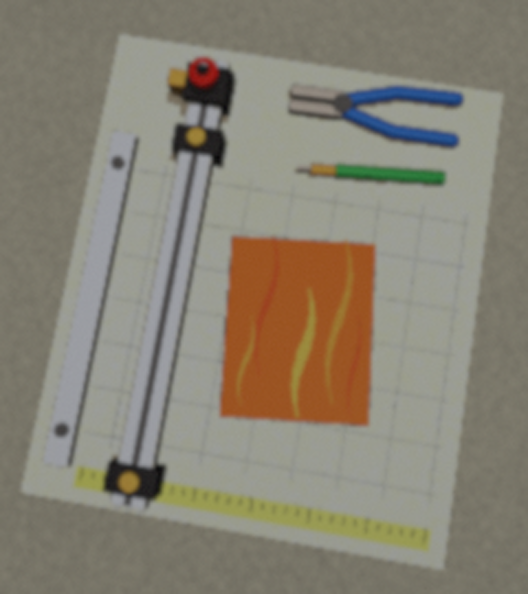

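Request:
play_rows(series="2.2 -1.2 0 -1 1;4.4 -2.4 0 -2 1;6.6 -3.6 0 -3 1;8.8 -4.8 0 -4.2 1;11 -6 0 -5.3 1;13.2 -7.2 0 -6.4 1;15.4 -8.4 0.6 -7.4 1;17.2 -9.2 1.3 -8.35 1;18.12 -9.69 2 -8.35 1;18.12 -9.69 2.4 -8.35 1")

```text
clock: 1.4
eef_pos: [0.5353, -0.17, 0.1429]
orientation: [-0.001, 0.734, 0.679, -0.0]
contact_force: [0.2, 0.4, -0.2]
width: 0.094
grasp_force: 0.0
```

```bash
cat >> h.py <<'E'
def st():
    s=bot.state();w,x,y,z=s['orientation'];
    yaw=np.degrees(np.arctan2(2*(x*y+w*z),1-2*(y*y+z*z)))
    a=np.radians(78.88);e=s['eef_pos'][:2]-[.5533,-.0267]
    print('t',round(s['clock'],2),'tcp',s['eef_pos'].round(4),'yaw',yaw.round(2),'board xy',(e@[[np.cos(a),-np.sin(a)],[np.sin(a),np.cos(a)]]).round(4),'F',s['contact_force'].round(1),'q',s['joint_positions'].round(2),'w',round(s['width'],4))
E
python3 -c "
from h import *
st()
print(bot.camera_params('wrist'))
cv2.imwrite('pics/w1.png',bot.get_image('wrist'))"
```

```text
t 1.4 tcp [ 0.5353 -0.17    0.1429] yaw 85.49 board xy [-0.1441 -0.0099] F [ 0.2  0.4 -0.2] q [-0.46  0.24  1.64 -0.    1.27 -0.38] w 0.094
{'fx': 309.70691628693146, 'fy': 309.70691628693146, 'cx': 321.7189466627781, 'cy': 195.7901668417855, 'pose': array([[ 0.99695982, -0.07423514, -0.02367003,  0.54212207],
       [-0.07788268, -0.95849239, -0.27427473, -0.08920798],
       [-0.00232672,  0.27528437, -0.96136003,  0.32271298],
       [ 0.        ,  0.        ,  0.        ,  1.        ]])}
```

View pics/w1.png

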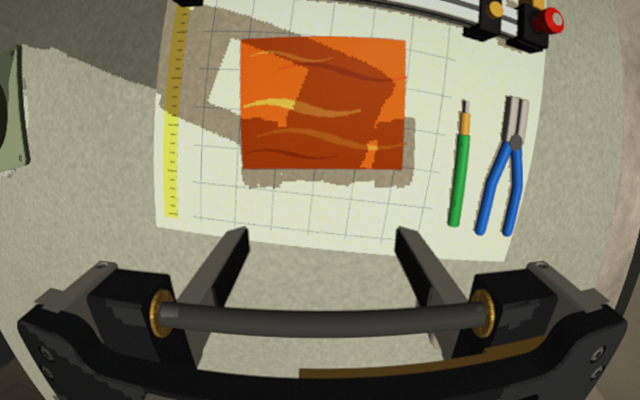

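The wrist view shows the plate at (241–406, 38–170), with its trailing edge near row 169, centred between the fingers. The tools are clear to the right. I'll measure the plate's corners from here.

```bash
cat >> h.py <<'E'
def castw(px,z,p):
    d=np.atleast_2d(px)-[p['cx'],p['cy']];r=np.linalg.norm(d,axis=1);t=r/p['fx']
    v=np.c_[d*(np.sin(t)/r)[:,None],np.cos(t)]@p['pose'][:3,:3].T;T=p['pose'][:3,3]
    return T+v*((z-T[2])/v[:,2])[:,None]
def wplate():
    p=bot.camera_params('wrist');im=bot.get_image('wrist')
    h=cv2.cvtColor(im,cv2.COLOR_BGR2HSV)
    m=cv2.morphologyEx(cv2.inRange(h,(2,170,80),(30,255,255)),cv2.MORPH_OPEN,np.ones((5,5)));m[:,:200]=0;m[:,430:]=0
    q=quad(m);Q=castw(q,.026,p)[:,:2]
    a=np.radians(78.88);E=(Q-[.5533,-.0267])@np.array([[np.cos(a),-np.sin(a)],[np.sin(a),np.cos(a)]])
    print(q.round(1),'\nworld',Q.round(4),'\nboard',E.round(4),'\nlen',np.linalg.norm(Q-np.roll(Q,-1,0),axis=1).round(4),'\nang',[np.degrees(np.arctan2(*(b-a)[::-1])).round(2) for a,b in zip(E,np.roll(E,-1,0))])
E
python3 -c "
from h import *
wplate()"
```

```text
[[406.4  36.9]
 [403.6 167. ]
 [243.3 167. ]
 [241.5  36.9]] 
world [[ 0.6269 -0.0222]
 [ 0.6164 -0.151 ]
 [ 0.458  -0.1385]
 [ 0.4689 -0.0098]] 
board [[ 0.0186 -0.0714]
 [-0.1098 -0.0859]
 [-0.1281  0.0719]
 [ 0.0003  0.0861]] 
len [0.1292 0.1589 0.1291 0.1585] 
ang [np.float64(-173.54), np.float64(96.63), np.float64(6.29), np.float64(-83.36)]
```

Request:
play_rows(series="0 0 0.5 0 1;0 0 1 0 1;0 0 1.6 0 1;0 0 2.2 0 1;0 0 2.8 0 1;0 0 3.3 0 1;0 0 3.7 0 1;0 0 4 0 1;0 0 4.15 0 1;0 0 4.15 0 1")

```text
clock: 2.75
eef_pos: [0.5352, -0.1718, 0.0406]
orientation: [-0.0, 0.736, 0.677, -0.0]
contact_force: [-0.2, 0.2, -0.0]
width: 0.0942
grasp_force: 0.0
```

```bash
python3 -c "
from h import *
st()"
```

```text
t 2.75 tcp [ 0.5352 -0.1718  0.0406] yaw 85.3 board xy [-0.1459 -0.0102] F [-0.2  0.2 -0. ] q [-0.46  0.37  1.71  0.    1.07 -0.38] w 0.0942
```

Request:
play_rows(series=".12 0 0 0 1;.24 0 0 0 1;.36 0 0 0 1;.48 0 0 0 1;.6 0 0 0 1;.72 0 0 0 1;.84 0 0 0 1;.96 0 0 0 1;1.08 0 0 0 1;1.2 0 0 0 1")

```text
clock: 4.0
eef_pos: [0.5376, -0.1418, 0.0407]
orientation: [-0.0, 0.736, 0.677, 0.0]
contact_force: [-0.5, -0.2, 0.0]
width: 0.0941
grasp_force: 0.0
```

```bash
python3 -c "
from h import *
st();wplate()"
```

```text
t 4.0 tcp [ 0.5376 -0.1418  0.0407] yaw 85.29 board xy [-0.1159 -0.0068] F [-0.5 -0.2  0. ] q [-0.41  0.36  1.72  0.    1.06 -0.33] w 0.0941
[[429.   46.1]
 [429.  236. ]
 [205.6 236. ]
 [199.6  38.6]] 
world [[ 0.6165 -0.0225]
 [ 0.6136 -0.1524]
 [ 0.4543 -0.1397]
 [ 0.4693 -0.004 ]] 
board [[ 0.0163 -0.0612]
 [-0.1117 -0.0834]
 [-0.1299  0.0754]
 [ 0.0061  0.0868]] 
len [0.13   0.1599 0.1365 0.1484] 
ang [np.float64(-170.18), np.float64(96.55), np.float64(4.79), np.float64(-86.04)]
```

```bash
python3 -c "
from h import *
st();a=bot.get_image('wrist');b=bot.get_image('scene')
cv2.imwrite('pics/w2.png',np.vstack([cv2.resize(a[150:350,150:490],(800,300+0)),cv2.resize(b[150:280,170:450],(800,300))]))"
```

```text
t 4.05 tcp [ 0.5376 -0.1414  0.0407] yaw 85.31 board xy [-0.1156 -0.0067] F [ 0.2 -0.3 -0.3] q [-0.41  0.36  1.72  0.    1.06 -0.33] w 0.0938
```

View pics/w2.png

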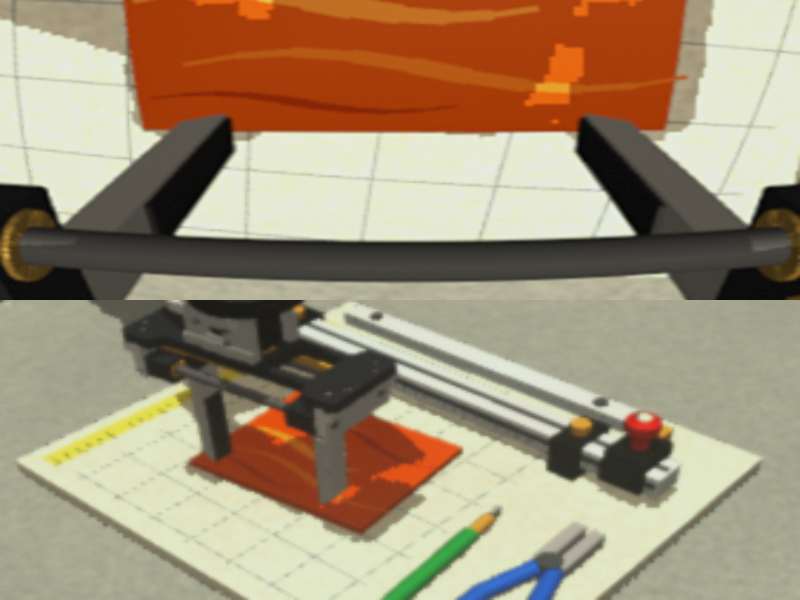

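The fingertips are hovering over the plate instead of behind it: they sit higher than tip_reach implied. The plate hasn't moved. I'll back off and find the board's height by touch.

Request:
play_rows(series="0 0 -.1 0 1;-.3 0 -.1 0 1;-.6 0 -.1 0 1;-.9 0 -.1 0 1;-1.1 0 -.1 0 1;-1.3 0 -.1 0 1;-1.4 0 0 0 1;-1.4 0 .06 0 1;-1.4 0 .12 0 1;-1.4 0 .12 0 1")

```text
clock: 5.4
eef_pos: [0.5346, -0.1766, 0.0375]
orientation: [-0.0, 0.735, 0.678, -0.0]
contact_force: [-0.5, 0.4, 0.2]
width: 0.094
grasp_force: 0.0
```

```bash
python3 -c "
from h import *
st();a=bot.get_image('wrist');b=bot.get_image('scene')
cv2.imwrite('pics/w3.png',np.vstack([cv2.resize(a[150:350,150:490],(800,300+0)),cv2.resize(b[180:260,170:340],(640,300)).copy() if 0 else cv2.resize(b[150:280,170:450],(800,300))]))"
```

```text
t 5.4 tcp [ 0.5346 -0.1766  0.0375] yaw 85.31 board xy [-0.1507 -0.0105] F [-0.5  0.4  0.2] q [-0.47  0.37  1.71  0.    1.06 -0.39] w 0.094
```

View pics/w3.png

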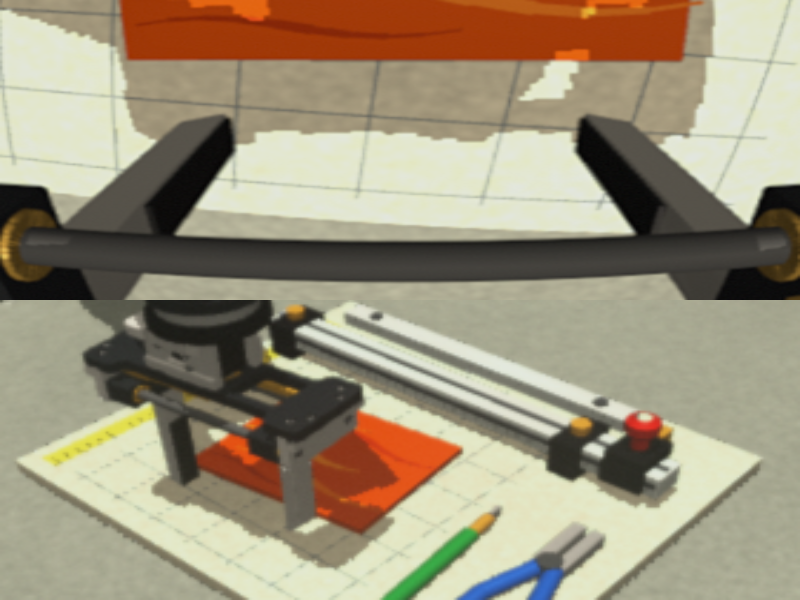

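Both tips hover behind the trailing edge with some shadow gap below them. The tip's inner front corner is at wrist pixels (249,228) and (396,228), which gives its height.

```bash
python3 -c "
from h import *
p=bot.camera_params('wrist');s=bot.state();print(s['eef_pos'],p['pose'][:3,3])
a=np.radians(85.31)
for z in (.018,.022,.026,.03,.034,.038):
    Q=castw([[249,228],[396,228]],z,p)[:,:2]-s['eef_pos'][:2]
    print(z,(Q@np.array([[np.cos(a),np.sin(a)],[np.sin(a),-np.cos(a)]])).round(4).tolist())
"
```

```text
[ 0.53476943 -0.17666625  0.03768945] [ 0.54152128 -0.09572595  0.21743986]
0.018 [[0.0002, -0.0513], [0.0003, 0.0527]]
0.022 [[0.0018, -0.0502], [0.0019, 0.0516]]
0.026 [[0.0035, -0.0492], [0.0035, 0.0505]]
0.03 [[0.0051, -0.0482], [0.0052, 0.0495]]
0.034 [[0.0067, -0.0472], [0.0068, 0.0484]]
0.038 [[0.0083, -0.0461], [0.0084, 0.0474]]
```

Request:
play_rows(series="0 0 .05 0 1;0 0 .1 0 1;0 0 .15 0 1;0 0 .2 0 1;0 0 .24 0 1;0 0 .28 0 1;0 0 .32 0 1;0 0 .32 0 1;0 0 .32 0 1;0 0 .32 0 1")

```text
clock: 6.75
eef_pos: [0.5348, -0.1769, 0.0298]
orientation: [0.0, 0.736, 0.677, 0.0]
contact_force: [-0.1, -0.3, -0.3]
width: 0.094
grasp_force: 0.0
```

```bash
python3 -c "
from h import *
st();a=bot.get_image('wrist');b=bot.get_image('scene')
cv2.imwrite('pics/w4.png',cv2.resize(b[180:260,170:310],(800,457),interpolation=cv2.INTER_CUBIC))"
```

```text
t 6.75 tcp [ 0.5348 -0.1769  0.0298] yaw 85.3 board xy [-0.1509 -0.0108] F [-0.1 -0.3 -0.3] q [-0.47  0.39  1.71  0.    1.05 -0.39] w 0.094
```

View pics/w4.png

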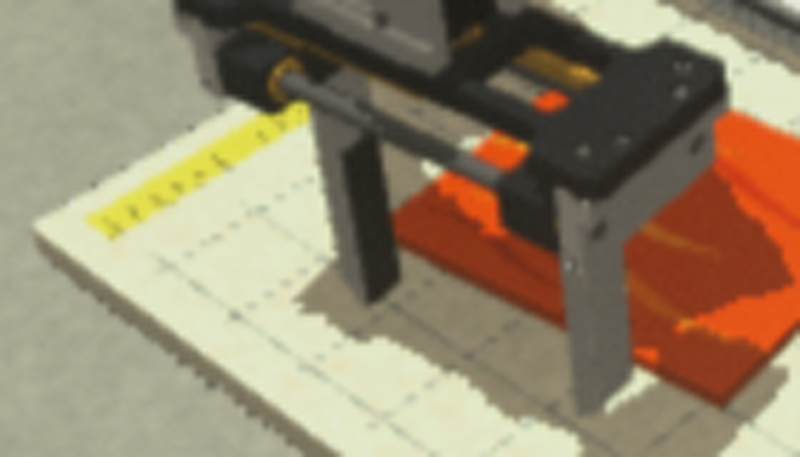

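```bash
python3 -c "
from h import *
s=bot.state();a=np.radians(85.3)
for z in (.016,.02,.024,.028,.032):
    Q=cast('scene',[[234.4,233.5],[272.4,252.6]],z)[:,:2]-s['eef_pos'][:2]
    print(z,(Q@np.array([[np.cos(a),np.sin(a)],[np.sin(a),-np.cos(a)]])).round(4).tolist())
"
```

```text
0.016 [[-0.0004, -0.0586], [0.0011, 0.0417]]
0.02 [[-0.0032, -0.0552], [-0.0017, 0.0444]]
0.024 [[-0.006, -0.0518], [-0.0045, 0.0471]]
0.028 [[-0.0088, -0.0485], [-0.0073, 0.0498]]
0.032 [[-0.0116, -0.0451], [-0.0102, 0.0525]]
```

Two views agree that the tips are at z ≈ 0.028. I'll go about 6 mm lower and watch the force.

Request:
play_rows(series="0 0 .04 0 1;0 0 .08 0 1;0 0 .12 0 1;0 0 .16 0 1;0 0 .2 0 1;0 0 .24 0 1;0 0 .24 0 1;0 0 .24 0 1;.1 0 .24 0 1;.2 0 .24 0 1")

```text
clock: 8.1
eef_pos: [0.5352, -0.1717, 0.0237]
orientation: [-0.0, 0.736, 0.677, 0.0]
contact_force: [0.5, -0.6, 0.4]
width: 0.0938
grasp_force: 0.0
```

```bash
python3 -c "
from h import *
st()
p=bot.camera_params('wrist');bot.get_image('wrist')
wplate()"
```

```text
t 8.1 tcp [ 0.5352 -0.1717  0.0237] yaw 85.29 board xy [-0.1458 -0.0102] F [ 0.5 -0.6  0.4] q [-0.46  0.39  1.71  0.    1.03 -0.38] w 0.0938
[[429.  -0.]
 [429. 203.]
 [200. 203.]
 [200.  -0.]] 
world [[ 0.6112 -0.0255]
 [ 0.6042 -0.1513]
 [ 0.4605 -0.1397]
 [ 0.4746 -0.0129]] 
board [[ 0.0123 -0.0566]
 [-0.1124 -0.074 ]
 [-0.1288  0.0693]
 [-0.0016  0.0799]] 
len [0.1259 0.1442 0.1275 0.1372] 
ang [np.float64(-172.03), np.float64(96.5), np.float64(4.78), np.float64(-84.17)]
```

Request:
play_rows(series=".12 0 0 0 1;.24 0 0 0 1;.36 0 0 0 1;.48 0 0 0 1;.6 0 0 0 1;.7 0 0 0 1;.8 0 0 0 1;.9 0 0 0 1;1 0 0 0 1;1.1 0 0 0 1")

```text
clock: 9.45
eef_pos: [0.5375, -0.1444, 0.0238]
orientation: [0.0, 0.736, 0.677, -0.0]
contact_force: [0.6, -2.5, -0.4]
width: 0.0939
grasp_force: 1.3
```

Run:
```python
from h import *
st()
p=bot.camera_params('wrist');im=bot.get_image('wrist');cv2.imwrite('pics/w5.png',im[100:300,150:490])
h=cv2.cvtColor(im,cv2.COLOR_BGR2HSV);m=cv2.morphologyEx(cv2.inRange(h,(2,170,80),(30,255,255)),cv2.MORPH_OPEN,np.ones((5,5)))
a=np.radians(78.88)
px=np.array([[c,np.nonzero(m[:300,c])[0].max()+.5] for c in (270,290,310,330,350,370)])
E=(castw(px,.026,p)[:,:2]-[.5533,-.0267])@np.array([[np.cos(a),-np.sin(a)],[np.sin(a),np.cos(a)]])
print(px[:,1],E.round(4),np.degrees(np.polyfit(E[:,1],E[:,0],1)[0]))
```

```text
t 9.45 tcp [ 0.5375 -0.1444  0.0238] yaw 85.29 board xy [-0.1185 -0.0072] F [ 0.6 -2.5 -0.4] q [-0.42  0.38  1.73 -0.    1.03 -0.34] w 0.0939
[225.5 226.5 226.5 226.5 226.5 225.5] [[-0.1112  0.0259]
 [-0.1103  0.0134]
 [-0.1089  0.0011]
 [-0.1075 -0.0112]
 [-0.1061 -0.0235]
 [-0.1042 -0.0358]] -6.510904700897497
```

Contact is good, at about 2.5 N. Next I'll push while squaring the plate to the board.

Request:
play_rows(series=".16 .02 0 .08 1;.32 .04 0 .16 1;.48 .05 0 .24 1;.64 .07 0 .32 1;.8 .09 0 .4 1;.96 .11 0 .48 1;1.12 .13 0 .56 1;1.28 .14 0 .64 1;1.44 .16 0 .72 1;1.59 .18 0 .8 1")

```text
clock: 10.75
eef_pos: [0.5451, -0.1049, 0.0237]
orientation: [-0.0, 0.772, 0.635, -0.0]
contact_force: [-0.1, -3.2, 0.3]
width: 0.0942
grasp_force: 1.4
```

```bash
cat > e.py <<'E'
from h import *
st();print(bot.state()['torque'].round(2))
a=np.radians(78.88);M=np.array([[np.cos(a),-np.sin(a)],[np.sin(a),np.cos(a)]])
im=bot.get_image('top');m=amber(im)
c=np.vstack([k for k in cv2.findContours(m,cv2.RETR_EXTERNAL,cv2.CHAIN_APPROX_NONE)[0] if len(k)>15]).reshape(-1,2)
E=(cast('top',c,.026)[:,:2]-[.5533,-.0267])@M
print('top x',E[:,0].min(),E[:,0].max(),'y',E[:,1].min(),E[:,1].max())
p=bot.camera_params('wrist');im=bot.get_image('wrist')
h=cv2.cvtColor(im,cv2.COLOR_BGR2HSV);m=cv2.morphologyEx(cv2.inRange(h,(2,170,80),(30,255,255)),cv2.MORPH_OPEN,np.ones((5,5)))
px=np.array([[k,np.nonzero(m[:300,k])[0].max()+.5] for k in range(265,381,5)])
E=(castw(px,.026,p)[:,:2]-[.5533,-.0267])@M
f=np.polyfit(E[:,1],E[:,0],1);print('trail x0',f[1],'deg',np.degrees(f[0]))
E
python3 e.py
```

```text
t 10.75 tcp [ 0.5451 -0.1049  0.0237] yaw 78.85 board xy [-0.0783 -0.0071] F [-0.1 -3.2  0.3] q [-0.35  0.38  1.73  0.    1.03 -0.15] w 0.0942
[-0.53  0.2   0.03]
top x -0.6228372558398774 0.09975616193650433 y -0.5048941432448288 0.07187256408039694
trail x0 -0.06710459511566622 deg -0.41520706492357823
```

Request:
play_rows(series=".18 0 0 0 1;.36 0 0 0 1;.54 0 0 0 1;.72 0 0 0 1;.9 0 0 0 1;1.08 0 0 0 1;1.26 0 0 0 1;1.44 0 0 0 1;1.6 0 0 0 1;1.7 0 0 0 1")

```text
clock: 12.1
eef_pos: [0.5534, -0.0632, 0.0237]
orientation: [-0.0, 0.772, 0.635, -0.0]
contact_force: [-0.6, -2.4, -0.0]
width: 0.094
grasp_force: 1.4
```

```bash
python3 e.py; python3 -c "
from h import *
im=bot.get_image('top');cv2.imwrite('pics/t6.png',cv2.resize(im[100:370,200:440],None,fx=2.2,fy=2.2,interpolation=cv2.INTER_CUBIC))"
```

```text
t 12.1 tcp [ 0.5534 -0.0632  0.0237] yaw 78.91 board xy [-0.0358 -0.0071] F [-0.6 -2.4 -0. ] q [-0.27  0.38  1.73 -0.    1.03 -0.08] w 0.094
[-0.59 -0.02 -0.04]
top x -0.6228372558398774 0.09975616193650433 y -0.5048941432448288 0.15818175229355044
trail x0 -0.024845099862276836 deg -0.0608128109275913
```

View pics/t6.png

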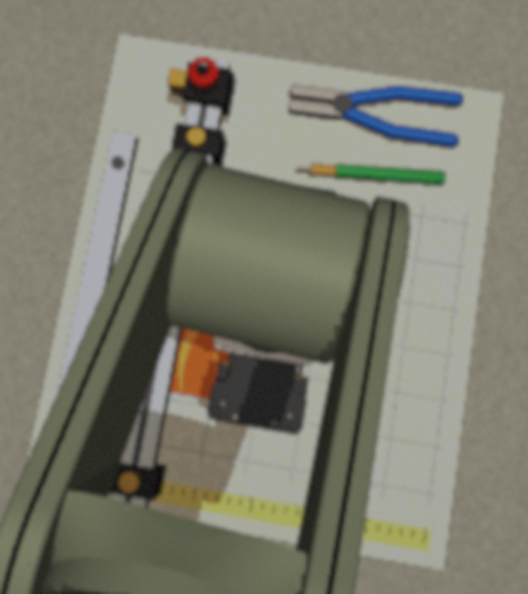

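The arm covers most of the top view. The plate is square under the bar and everything else is undisturbed. About 15 mm remain, so I'll go slowly from here.

Request:
play_rows(series=".06 0 0 0 1;.12 0 0 0 1;.18 0 0 0 1;.24 0 0 0 1;.3 0 0 0 1;.36 0 0 0 1;.41 0 0 0 1;.45 0 0 0 1;.48 0 0 0 1;.5 0 0 0 1")

```text
clock: 13.5
eef_pos: [0.5558, -0.0512, 0.0237]
orientation: [0.0, 0.772, 0.635, 0.0]
contact_force: [-1.3, -3.4, -0.3]
width: 0.094
grasp_force: 1.4
```

```bash
python3 e.py
```

```text
t 13.5 tcp [ 0.5558 -0.0512  0.0237] yaw 78.89 board xy [-0.0236 -0.0072] F [-1.3 -3.4 -0.3] q [-0.25  0.39  1.72  0.    1.03 -0.05] w 0.094
[-0.62  0.05  0.01]
top x -0.6228372558398774 0.09975616193650433 y -0.5048941432448288 0.15818175229355044
trail x0 -0.012851953248506747 deg -0.059860828378468574
```

Request:
play_rows(series=".01 0 0 0 1;.02 0 0 0 1;.03 0 0 0 1;.04 0 0 0 1;.05 0 0 0 1;.06 0 0 0 1;.07 0 0 0 1;.08 0 0 0 1;.08 0 0 0 1;.08 0 0 0 1")

```text
clock: 14.85
eef_pos: [0.5561, -0.0493, 0.0237]
orientation: [-0.0, 0.772, 0.635, 0.0]
contact_force: [-0.1, -2.8, -0.5]
width: 0.0939
grasp_force: 1.3
```

Request:
play_rows(series=".005 0 0 0 1;.01 0 0 0 1;.015 0 0 0 1;.02 0 0 0 1;.025 0 0 0 1;.03 0 0 0 1;.035 0 0 0 1;.04 0 0 0 1;.04 0 0 0 1;.04 0 0 0 1")

```text
clock: 16.1
eef_pos: [0.5563, -0.0483, 0.0237]
orientation: [-0.0, 0.772, 0.635, 0.0]
contact_force: [-0.6, -2.7, -1.1]
width: 0.0936
grasp_force: 1.3
```

Request:
play_rows(series=".005 0 0 0 1;.01 0 0 0 1;.015 0 0 0 1;.02 0 0 0 1;.025 0 0 0 1;.03 0 0 0 1;.035 0 0 0 1;.04 0 0 0 1;.04 0 0 0 1;.04 0 0 0 1")

```text
clock: 17.35
eef_pos: [0.5565, -0.0477, 0.0237]
orientation: [0.0, 0.772, 0.635, -0.0]
contact_force: [-0.5, -5.4, -0.7]
width: 0.094
grasp_force: 2.6
```

```bash
python3 e.py
```

```text
t 17.35 tcp [ 0.5565 -0.0477  0.0237] yaw 78.9 board xy [-0.02   -0.0072] F [-0.5 -5.4 -0.7] q [-0.24  0.39  1.72 -0.    1.03 -0.05] w 0.094
[-1.03  0.08 -0.02]
top x -0.6228372558398774 0.09975616193650433 y -0.5048941432448288 0.15818175229355044
trail x0 -0.009492397844455299 deg -0.06234233314685999
```

The fence contact shows at the expected place. I'll press a little further to seat the plate flush.

Request:
play_rows(series=".005 0 0 0 1;.01 0 0 0 1;.015 0 0 0 1;.02 0 0 0 1;.025 0 0 0 1;.03 0 0 0 1;.03 0 0 0 1;.03 0 0 0 1;.03 0 0 0 1;.03 0 0 0 1")

```text
clock: 18.7
eef_pos: [0.5566, -0.0475, 0.0237]
orientation: [0.001, 0.772, 0.635, -0.001]
contact_force: [-1.2, -6.6, -0.6]
width: 0.0939
grasp_force: 3.3
```

```bash
python3 e.py
```

```text
t 18.7 tcp [ 0.5566 -0.0475  0.0237] yaw 78.91 board xy [-0.0198 -0.0072] F [-1.2 -6.6 -0.6] q [-0.24  0.39  1.72 -0.    1.03 -0.04] w 0.0939
[-1.33  0.25  0.02]
top x -0.6228372558398774 0.09975616193650433 y -0.5048941432448288 0.15818175229355044
trail x0 -0.009312783651540004 deg -0.07191298077878648
```

Request:
play_rows(series=".01 0 0 0 1;.02 0 0 0 1;.03 0 0 0 1;.04 0 0 0 1;.05 0 0 0 1;.06 0 0 0 1;.07 0 0 0 1;.08 0 0 0 1;.08 0 0 0 1;.08 0 0 0 1")

```text
clock: 20.05
eef_pos: [0.5567, -0.0471, 0.0237]
orientation: [0.001, 0.772, 0.636, -0.002]
contact_force: [-2.3, -10.8, -0.3]
width: 0.0942
grasp_force: 5.3
```

```bash
python3 e.py
```

```text
t 20.05 tcp [ 0.5567 -0.0471  0.0237] yaw 78.93 board xy [-0.0194 -0.0072] F [ -2.3 -10.8  -0.3] q [-0.24  0.39  1.72 -0.    1.03 -0.04] w 0.0942
[-2.15  0.37  0.05]
top x -0.6228372558398774 0.09975616193650433 y -0.5048941432448288 0.15818175229355044
trail x0 -0.00950555080837549 deg -0.09819200381820985
```

The plate is seated, with 11 N, no further motion and no yaw torque. I'll retreat straight back, then up.

Request:
play_rows(series="-.1 0 0 0 1;-.25 0 0 0 1;-.5 0 0 0 1;-.9 0 0 0 1;-1.3 0 -.3 0 1;-1.8 0 -1 0 1;-2.3 0 -2 0 1;-2.8 0 -3 0 1;-3.3 0 -4 0 1;-3.8 0 -5 0 1")

```text
clock: 21.4
eef_pos: [0.5389, -0.1391, 0.1512]
orientation: [0.001, 0.772, 0.635, 0.001]
contact_force: [0.7, -0.1, 0.7]
width: 0.094
grasp_force: 0.0
```

Request:
play_rows(series="-1 0 -.5 0 1;-2 0 -1 0 1;-3 0 -1 0 1;-4 0 -1 0 1;-5 0 -1 0 1;-6 0 -1 0 1;-7 0 -1 0 1;-8 0 -1 0 1;-8 0 -1 0 1;-8 0 -1 0 1")

```text
clock: 22.65
eef_pos: [0.5002, -0.3337, 0.1739]
orientation: [-0.0, 0.772, 0.635, 0.0]
contact_force: [0.1, 0.7, 0.1]
width: 0.0941
grasp_force: 0.0
```

Run:
```python
from h import *
st();a=np.radians(78.88);M=np.array([[np.cos(a),-np.sin(a)],[np.sin(a),np.cos(a)]])
im=bot.get_image('top');m=amber(im)
q=quad(cv2.morphologyEx(m,cv2.MORPH_CLOSE,np.ones((25,25))))
print(((cast('top',q,.026)[:,:2]-[.5533,-.0267])@M).round(4))
cv2.imwrite('pics/t7.png',cv2.resize(im[100:370,200:440],None,fx=2.2,fy=2.2,interpolation=cv2.INTER_CUBIC))
```

```text
t 22.65 tcp [ 0.5002 -0.3337  0.1739] yaw 78.89 board xy [-0.3115 -0.0071] F [0.1 0.7 0.1] q [-0.73  0.29  1.51  0.    1.35 -0.54] w 0.0941
[[-0.0074 -0.0833]
 [-0.0075  0.0704]
 [ 0.1184  0.069 ]
 [ 0.1183 -0.0823]]
```

View pics/t7.png

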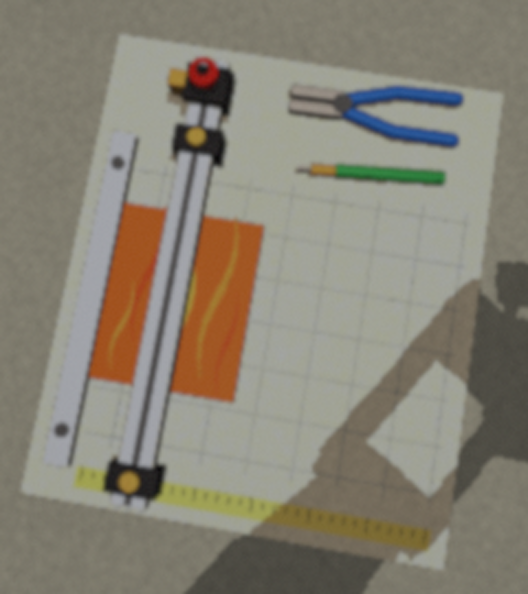

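The plate's leading edge lies flush along the whole fence, with both ends at the same distance. The carriage and tools haven't moved, and the robot is clear with no contact force. I'll hand in now.

```bash
python3 -c "
from bench import bot
print(bot.hand_in())"
```

```text
the job is handed in; nothing more can be done
None
```

The plate was pushed home flush along the fence, the carriage and tools looked unmoved, the robot was clear, and the job is handed in; no verdict was returned.

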